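# Seat the slide carrier and snap the toggle clamp shut

## Robot

A 6-joint arm with a two-finger parallel gripper is mounted at the origin on the work surface. World frame = base frame: x ahead of the robot, y to its left, z up, the work surface at z = 0. Lengths are in mm, angles in rad, forces in N, time in s.
With the tool pointing down it reaches from about 275 to 1000 mm from the base axis. Payload 8.4 kg.
Tool frame: the origin (TCP) lies between the finger pads; the fingertips stand 17 mm ahead of it and the grasp point (between the pads) lies 2 mm behind it (r.tcp_to_tips is the distance from the TCP to the fingertips, in mm); z points along the fingers, y is the line along which they close (so a half turn about z gives the same grasp; the last joint's range is limited). The gripper opens to 85 mm and grips with 20 to 120 N. Pads are 22 mm wide; open, the fingers measure 114 mm over their backs; the gripper's body (76 mm by 85 mm) begins 54 mm behind the grasp point. The pads swing forward as they close: fully open they stand 13 mm farther back than shut.
Start: joints at [1.142, 0.353, 1.633, -0, 1.155, -0.002], TCP at [258.724, 568.938, 248.281] pointing down, gripper open.
Joint ranges: [-2.63, 2.63], [-0.92, 2.1], [0.06, 2.66], [-1.3, 4.44], [0, 2.69], [-3.02, 3.02]. Speed limits (rad/s): [2.22, 2.22, 2.79, 3.14, 3.14, 3.14].

## Interface

Orientations are given as [roll, pitch, yaw] about the fixed x, y, z axes, in that order (R = Rz(yaw) Ry(pitch) Rx(roll)).
In Python, from rig import r gives the robot as it stands. The module is installed in compiled form; this text tells all that it offers.
- The arm moves only by the tool apply_moves, never from a script. Its argument "series" is text: rows parted by semicolons, each of 7 numbers parted by spaces: the shift along the tool's x, y, z in cm, then the turn, a rotation vector about the tool's x, y, z in rad, then the gripper's target within -1 to 1 (shut at 1, half-way at 0, fully open at -1). In form: tx ty tz rx ry rz fingers; .... A call has exactly 10 rows; each row shifts and turns the commanded pose from where the row before left it, along the tool's axes as they then stand; what a row does not reach is not made up. A row lasts 1/12 s, in which the tool goes at most 41.7 mm and 7.16 degrees, less where a joint would pass 70% of its speed; a pose out of reach is approached as far as the arm can. A call with a gripper value outside its range is refused whole. The fingers move at their own pace and stop on an object; "squeeze" is the grip in N (left out, the last holds). Time passes only in rows, so rows that do not move let the fingers close, or fill a call up. It gives the time, the measured TCP pose, the force and the opening at its end, in the units of the state.
- r.sense(): the state, without advancing time (a new reading comes with each control period).
- r.grab_frame(name): name is "scene" or "top" or "wrist"; returns the picture (480x640x3 uint8, blue, green, red); there is no depth.
- r.camera_info(name): a dict with "K" (3x3 intrinsics, pixels), "distortion" ([k1, k2, p1, p2, k3] as OpenCV has them; the pictures are not rectified), "extrinsics" (4x4, takes a point from camera to world coordinates). Camera axes: x right, y down, z forward; pixel columns grow to the right and rows downward; lengths in mm; the calibration is good to about 2 mm. A picture is of the moment at which its call begins: read the wrist's pose just before it. camera_info takes no time and is no camera call; for the wrist camera it gives the pose at the moment of the call.
- r.sign_off(): hands the job in, once; it reports no verdict.
The state is a dict: "clock": time; "qpos": joint angles; "qvel": joint speeds; "joint_efforts": joint torques, N m; "eef_pos": TCP position; "tcp_rot": TCP orientation; "contact_force": force on the tool from outside, world axes, zero at the start; "wrist_torque": the same for the moment, N m; "opening": opening from 0.0 (shut) to 1.0 (fully open).
Only numpy, scipy, OpenCV 4.12 (cv2) and the standard library are available. Lean on these libraries where they do the work, as an engineer would, in place of code of your own. Each camera call takes 0.05 s, during which the arm holds its last target. There are 200 camera calls.

## Task

On the microscopy bench, push the blue slide carrier along the channel of the aluminium jig with the fingertips until it is fully home against the yellow end stop; then push the red lever over, past its dead point, until it snaps into lock with the pad clamping the carrier. Nothing needs gripping: do not lift or carry anything, do not close the clamp before the carrier is home, and leave the bottle, jar and beaker where they stand.

Things in the scene. Friction and masses are not known exactly. Their poses are not given: they have to be found in the camera images.
- jig: Fixed aluminium jig, plate 250 x 90 x 12 mm. Origin: centre of its underside, on the bench. +x runs along the channel towards stop and clamp (both pushes go along +x), z up. Channel floor z = 12 mm, between two dark rails 54 mm apart inside, 8 mm wide, tops at z = 20 mm, x = -125 to +35 mm.
- stop_face (a point): Centre of the face of the yellow end stop where it meets the channel floor: jig x = +35, z = 12 mm. The stop is 10 mm thick, 70 mm wide, top at z = 34 mm.
- clamp_hinge (a point): Middle of the clamp's hinge axis, jig x = +73, y = 0, z = 47 mm; the axis is parallel to jig y. Lever and clamp arm both turn about it. Steel cheeks either side: 34 mm long, 50 mm wide over all, tops at z = 58 mm.
- carrier: Loose blue plastic slide carrier, 76 (x) x 50 (y) x 22 (z) mm, about 0.1 to 0.2 kg, lying in the jig's channel, its x along the channel. Origin: centre of its underside. It starts 40 to 70 mm short of the stop; fully home its origin is at jig x = -3 mm and its end touches the stop.
- lever_grip (a point): Centre of the lever's red cross-bar: round, 18 mm in diameter, 56 mm long, parallel to jig y, 100 mm from the hinge axis. Below it a red collar 18 mm thick (along jig x) and a steel strip 14 mm thick.
- clamp_lever (a joint): Lever angle, rad. At 0 (open, where it starts, held by its spring) it leans 0.26 from upright towards jig -x; it grows as it swings over to jig +x. Pushing takes up to about 10 N at the cross-bar at first, less towards the dead point at about 0.75; let go before that, it springs back to 0; beyond about 0.8 it snaps by itself to its stop at about 1.30 = locked, cross-bar then about 97 mm above the bench.
- clamp_pad: Black rubber pad, 20 mm in diameter, 8 mm thick, on a sprung stem at the end of the clamp arm (60 mm long, 31 mm wide, reaching to jig -x); origin: centre of its underside. The lever swings it down. Open, the arm is raised 43 degrees, stem top about 105 mm above the bench; shut, the pad presses on the carrier at about jig x = +13 mm with about 10 N.
- reagent_bottle: Loose amber bottle, 54 mm in diameter, 110 mm tall; bystander. Origin: centre of its underside.
- sample_jar: Loose clear jar with a white lid, 52 mm in diameter, 60 mm tall; bystander. Origin: centre of its underside.
- beaker: Loose glass beaker, 64 mm in diameter, 85 mm tall; bystander. Origin: centre of its underside.

How it is judged:
By the outcome, as a careful person would: the job done as asked, in the order asked, and still so for the second after the job is handed in, with the robot touching nothing.
It also fails if it takes over 54 s, if anything falls off the work surface, if the arm or the gripper's body presses on something with over 40 N, if the wrist force passes 120 N, or if a joint passes its speed limit or range.

## Working session

There is one attempt and no reset: what is moved stays moved. The work goes in short steps, Python scripts to look and compute and a tool call to move; the robot and the scene stay as the last step left them, time stands still between calls to the robot, and variables do not carry over. Pictures are saved under pics/ and viewed, on a budget of 10 in all, crops included, one or two more only if the job needs it, and the job is handed in when it is done.

Besides the shell and the picture viewer there is one more tool, called after "Request:" in YAML: its name, and indented under it one key for each argument. apply_moves: Moves the arm, as the interface text tells. Its arguments: {"type":"object","properties":{"series":{"type":"string"},"squeeze":{"type":"number"}},"required":["series"]}

```bash
mkdir -p pics; cat > h.py <<'E'
import cv2,numpy as np
from rig import r
def und(name,px,ci=None):
    ci=ci or r.camera_info(name)
    K=np.array(ci["K"],float);d=np.array(ci["distortion"],float);T=np.array(ci["extrinsics"],float)
    p=cv2.undistortPoints(np.array(px,float).reshape(-1,1,2),K,d).reshape(-1,2)
    v=np.c_[p,np.ones(len(p))]@T[:3,:3].T
    return T[:3,3],v/np.linalg.norm(v,axis=1)[:,None]
def plane(name,px,z,ci=None):
    o,v=und(name,px,ci); return o+v*((z-o[2])/v[:,2])[:,None]
def proj(name,P,ci=None):
    ci=ci or r.camera_info(name)
    T=np.linalg.inv(np.array(ci["extrinsics"],float))
    return cv2.projectPoints(np.array(P,float).reshape(-1,1,3),cv2.Rodrigues(T[:3,:3])[0],T[:3,3],np.array(ci["K"],float),np.array(ci["distortion"],float))[0].reshape(-1,2)
E
python3 - <<'E'
from h import *
for n in("top","scene"):
    cv2.imwrite(f"pics/{n}0.png",r.grab_frame(n)); print(n,np.round(r.camera_info(n)["extrinsics"],2).tolist())
s=r.sense();print({k:np.round(v,3).tolist() for k,v in s.items()})
E
```

```text
top [[-0.02, -0.98, 0.19, 401.42], [-1.0, 0.02, -0.01, -16.8], [0.01, -0.19, -0.98, 941.31], [0.0, 0.0, 0.0, 1.0]]
scene [[-0.67, 0.49, -0.55, 995.25], [0.74, 0.47, -0.48, 333.53], [0.02, -0.73, -0.68, 619.5], [0.0, 0.0, 0.0, 1.0]]
{'clock': 0.1, 'qpos': [1.142, 0.354, 1.634, 0.0, 1.155, -0.002], 'qvel': [-0.0, -0.001, -0.002, 0.001, 0.001, 0.0], 'joint_efforts': [-0.0, -60.636, -34.282, -0.0, 0.004, 0.0], 'eef_pos': [258.572, 568.578, 247.654], 'tcp_rot': [-3.14, -0.0, 2.715], 'contact_force': [0.924, -0.382, -0.784], 'wrist_torque': [0.002, -0.01, 0.017], 'opening': 0.998}
```

View pics/top0.png

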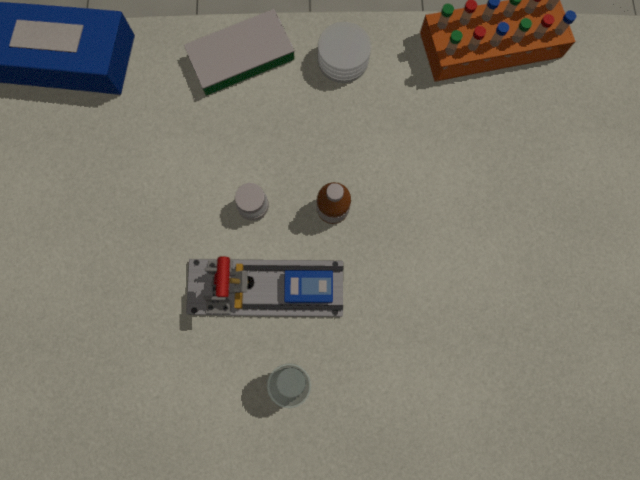

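View pics/scene0.png

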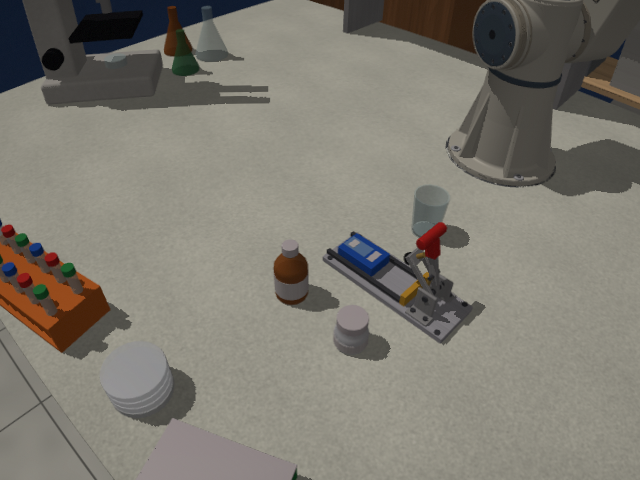

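The top view shows the jig at px (187–343, 258–317), the carrier at (309,287), the yellow stop at (238,287) and the red bar at (223,277). Jig +x points to image left, which is roughly world +y. In the scene view the lever stands open. The bottle and jar are on the far side of the jig and the beaker is on the robot side.

```bash
python3 - <<'E'
from h import *
def masks(im):
    h=cv2.cvtColor(im,cv2.COLOR_BGR2HSV)
    return dict(blue=cv2.inRange(h,(100,120,60),(125,255,255)),red=cv2.inRange(h,(0,190,80),(4,255,255))|cv2.inRange(h,(174,190,80),(180,255,255)),yel=cv2.inRange(h,(15,150,80),(30,255,255)))
roi={"top":(180,240,350,330),"scene":(320,215,490,345)}
for n in("top","scene"):
    im=cv2.imread(f"pics/{n}0.png");x0,y0,x1,y1=roi[n]
    for k,m in masks(im).items():
        w=np.zeros_like(m);w[y0:y1,x0:x1]=m[y0:y1,x0:x1]
        cs=cv2.findContours(w,0,2)[0]
        for c in cs:
            if cv2.contourArea(c)<25: continue
            b=cv2.boxPoints(cv2.minAreaRect(c));print(n,k,cv2.contourArea(c),b.round(1).tolist())
            if n=="top":
                z={"blue":34,"red":145,"yel":34}[k]
                P=plane(n,b,z);print("  ",P[:,:2].round(1).tolist(),"mean",P.mean(0)[:2].round(1),"sides",np.linalg.norm(P[1]-P[0]).round(1),np.linalg.norm(P[2]-P[1]).round(1))
# jig plate edges by brightness/saturation in top
im=cv2.imread("pics/top0.png");c=im[235:345,170:365];cv2.imwrite("pics/topcrop.png",cv2.resize(c,None,fx=4,fy=4,interpolation=cv2.INTER_CUBIC))
E
```

```text
top blue 1472.0 [[284.0, 270.0], [332.0, 270.0], [332.0, 302.0], [284.0, 302.0]]
   [[523.6, 26.9], [522.0, -48.3], [471.9, -47.0], [473.5, 27.5]] mean [497.8 -10.2] sides 75.3 50.1
top red 349.5 [[215.89999389648438, 295.5], [218.0, 256.70001220703125], [229.39999389648438, 257.3999938964844], [227.1999969482422, 296.20001220703125]]
   [[475.2, 115.3], [529.0, 112.8], [527.8, 97.0], [474.1, 99.7]] mean [501.5 106.2] sides 53.8 15.8
top yel 63.5 [[235.0, 293.0], [241.0, 293.0], [241.0, 307.0], [235.0, 307.0]]
   [[489.0, 103.8], [488.8, 94.4], [467.0, 94.4], [467.2, 103.7]] mean [478.   99.1] sides 9.4 21.8
top yel 32.5 [[236.0, 264.0], [242.0, 264.0], [242.0, 270.0], [236.0, 270.0]]
   [[534.6, 102.4], [534.4, 92.9], [524.9, 92.9], [525.1, 102.3]] mean [529.7  97.6] sides 9.5 9.5
scene blue 1201.5 [[335.0, 251.39999389648438], [351.20001220703125, 227.6999969482422], [392.20001220703125, 255.89999389648438], [375.8999938964844, 279.5]]
scene red 282.5 [[414.5, 241.89999389648438], [439.79998779296875, 220.0], [446.5, 227.6999969482422], [421.1000061035156, 249.60000610351562]]
scene yel 134.0 [[396.6000061035156, 300.5], [414.3999938964844, 278.0], [420.70001220703125, 282.8999938964844], [402.79998779296875, 305.5]]
```

View pics/topcrop.png

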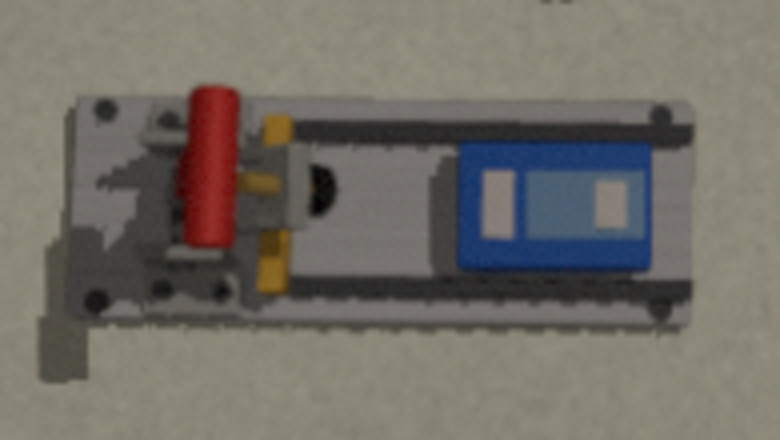

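```bash
python3 - <<'E'
from h import *
c=np.array([[78,97],[693,103],[690,323],[68,318]])/4+[169.6,234.6]
P=plane("top",c,12);print(P.round(1));print(P.mean(0))
u=(P[0]-P[1]+P[3]-P[2]);u/=np.linalg.norm(u);print("yaw",np.arctan2(u[1],u[0]),np.linalg.norm(P[0]-P[1]),np.linalg.norm(P[1]-P[2]))
# cross-check red bar with two views
o1,v1=und("top",[[222.6,276.4]]);o2,v2=und("scene",[[430.5,234.8]])
A=np.c_[v1[0],-v2[0]];t=np.linalg.lstsq(A,o2-o1,rcond=None)[0]
a=o1+t[0]*v1[0];b=o2+t[1]*v2[0];print("bar",a,b)
# bystanders
print("bottle",plane("top",[[335,192]],110),"jar",plane("top",[[250,197]],60),"beaker",plane("top",[[291,384]],85))
E
```

```text
[[547.7 181.4  12. ]
 [540.3 -67.   12. ]
 [452.1 -63.2  12. ]
 [458.8 184.   12. ]]
[499.70144341  58.79258407  12.        ]
yaw 1.5424485403297785 248.56880231561772 88.23605365300124
bar [501.61732063 106.44942632 143.46417072] [502.64913178 104.56535559 143.30270092]
bottle [[627.75572283 -53.20290784 110.        ]] jar [[635.98451466  77.59847487  60.        ]] beaker [[351.41737905  16.52697353  85.        ]]
```

Two independent views agree. The jig origin is about (500, 59), yaw 1.542, and the carrier is about 66 mm short of the stop. Next I turn the tool to the jig's yaw while shutting the fingers, then travel high to a point behind the carrier.

Request:
apply_moves:
  series: "0 0 0 0 0 0.117 1;0 0 0 0 0 0.117 1;0 0 0 0 0 0.117 1;0 0 0 0 0 0.117 1;0 0 0 0 0 0.117 1;0 0 0 0 0 0.117 1;0 0 0 0 0 0.117 1;0 0 0 0 0 0.117 1;0 0 0 0 0 0.117 1;0 0 0 0 0 0.12 1"

```text
clock: 0.93
eef_pos: [258.6, 568.7, 247.8]
tcp_rot: [-3.141, 0.001, 1.536]
contact_force: [-0.7, 1.0, -0.6]
opening: -0.004
```

Request:
apply_moves:
  series: "-3.24 1.28 0 0 0 0 1;-3.24 1.28 0 0 0 0 1;-3.24 1.28 0 0 0 0 1;-3.24 1.28 0 0 0 0 1;-3.24 1.28 0 0 0 0 1;-3.24 1.28 0 0 0 0 1;-3.24 1.28 0 0 0 0 1;-3.24 1.28 0 0 0 0 1;-3.24 1.28 0 0 0 0 1;-3.24 1.28 0 0 0 0 1"

```text
clock: 1.77
eef_pos: [377.3, 239.7, 248.2]
tcp_rot: [-3.141, 0.0, 1.542]
contact_force: [-0.3, -0.5, -0.4]
opening: 0.003
```

Request:
apply_moves:
  series: "-3.24 1.28 0 0 0 0 1;-3.24 1.28 0 0 0 0 1;-3.24 1.28 0 0 0 0 1;-3.24 1.28 0 0 0 0 1;-3.24 1.28 0 0 0 0 1;-3.24 1.28 0 0 0 0 1;-3.24 1.28 0 0 0 0 1;-3.24 1.28 0 0 0 0 1;-3.24 1.28 0 0 0 0 1;-3.24 1.28 0 0 0 0 1"

```text
clock: 2.6
eef_pos: [495.9, -88.0, 248.1]
tcp_rot: [-3.141, -0.0, 1.542]
contact_force: [0.4, 0.2, 0.2]
opening: 0.002
```

```bash
cat >> h.py <<'E'
O=np.array([499.8,58.8]);Y=1.542;U=np.array([np.cos(Y),np.sin(Y)]);W=np.array([U[1],-U[0]])
def st():
    s=r.sense();p=np.array(s["eef_pos"]);d=p[:2]-O
    print("t",round(s["clock"],2),"jigx %.1f tooly %.1f z %.1f"%(d@U,d@W,p[2]),"rot",np.round(s["tcp_rot"],3),"F",np.round(s["contact_force"],1),"open",round(s["opening"],2),"q6",round(s["qpos"][5],2));return s
E
python3 - <<'E'
from h import *
st();print(r.tcp_to_tips);cv2.imwrite("pics/w1.png",r.grab_frame("wrist"))
E
```

```text
t 2.6 jigx -146.9 tooly 0.3 z 248.1 rot [-3.141 -0.     1.542] F [0.4 0.2 0.2] open 0.0 q6 -0.15
17.0
```

View pics/w1.png

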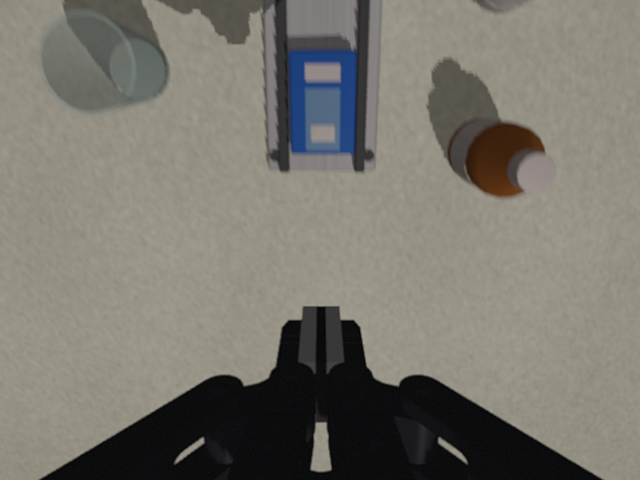

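The wrist view shows the carrier at (323,100), directly ahead of the shut fingers at (321,310). The bottle and beaker are well to either side, so I descend.

Request:
apply_moves:
  series: "0 0 2.6 0 0 0 1;0 0 2.6 0 0 0 1;0 0 2.6 0 0 0 1;0 0 2.6 0 0 0 1;0 0 2.6 0 0 0 1;0 0 2.6 0 0 0 1;0 0 2.6 0 0 0 1;0 0 1.8 0 0 0 1;0 0 1.3 0 0 0 1;0 0 0 0 0 0 1"

```text
clock: 3.48
eef_pos: [493.8, -85.8, 32.7]
tcp_rot: [-3.137, -0.001, 1.542]
contact_force: [-1.1, 0.3, 0.7]
opening: -0.001
```

Request:
apply_moves:
  series: "0.5 0 0 0 0 0 1;0.5 0 0 0 0 0 1;0.5 0 0 0 0 0 1;0.3 0 0 0 0 0 1;0.3 0 0 0 0 0 1;0.3 0 0 0 0 0 1;0.3 0 0 0 0 0 1;0.3 0 0 0 0 0 1;0 0 0 0 0 0 1;0 0 0 0 0 0 1"

```text
clock: 4.32
eef_pos: [496.7, -56.1, 35.3]
tcp_rot: [-3.142, -0.0, 1.542]
contact_force: [-0.0, 1.1, -0.1]
opening: -0.003
```

```bash
python3 - <<'E'
from h import *
st();im=r.grab_frame("scene")[200:360,300:500];cv2.imwrite("pics/s2.png",cv2.resize(im,None,fx=4,fy=3.7))
E
```

```text
t 4.32 jigx -114.9 tooly 0.2 z 35.3 rot [-3.142 -0.     1.542] F [-0.   1.1 -0.1] open -0.0 q6 -0.09
```

View pics/s2.png

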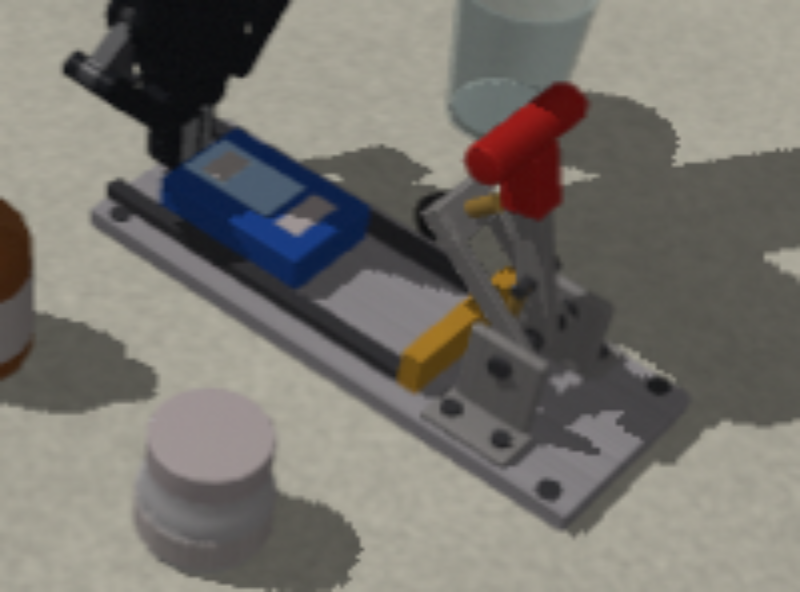

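The crop shows the fingertips at (195,140), right behind the carrier inside the channel, so I start pushing.

Request:
apply_moves:
  series: "0.4 0 0 0 0 0 1;0.4 0 0 0 0 0 1;0.4 0 0 0 0 0 1;0.4 0 0 0 0 0 1;0.4 0 0 0 0 0 1;0.4 0 0 0 0 0 1;0.4 0 0 0 0 0 1;0.4 0 0 0 0 0 1;0.4 0 0 0 0 0 1;0.4 0 0 0 0 0 1"

```text
clock: 5.2
eef_pos: [497.8, -15.8, 35.3]
tcp_rot: [-3.142, -0.0, 1.542]
contact_force: [-0.5, -0.1, -0.6]
opening: 0.002
```

```bash
python3 -c "
from h import *
st()"
```

```text
t 5.2 jigx -74.6 tooly 0.2 z 35.3 rot [-3.142 -0.     1.542] F [-0.5 -0.1 -0.6] open 0.0 q6 -0.01
```

Request:
apply_moves:
  series: "0.2 0 0 0 0 0 1;0.2 0 0 0 0 0 1;0.2 0 0 0 0 0 1;0.2 0 0 0 0 0 1;0.2 0 0 0 0 0 1;0.2 0 0 0 0 0 1;0.2 0 0 0 0 0 1;0.1 0 0 0 0 0 1;0.1 0 0 0 0 0 1;0 0 0 0 0 0 1"

```text
clock: 6.03
eef_pos: [498.3, -0.1, 35.3]
tcp_rot: [3.142, -0.0, 1.542]
contact_force: [-0.2, -0.3, -0.6]
opening: 0.001
```

```bash
python3 -c "
from h import *
st()"
```

```text
t 6.03 jigx -58.9 tooly 0.2 z 35.3 rot [ 3.142 -0.     1.542] F [-0.2 -0.3 -0.6] open 0.0 q6 0.03
```

Request:
apply_moves:
  series: "0.1 0 0 0 0 0 1;0.1 0 0 0 0 0 1;0.1 0 0 0 0 0 1;0.1 0 0 0 0 0 1;0.1 0 0 0 0 0 1;0.1 0 0 0 0 0 1;0 0 0 0 0 0 1;0 0 0 0 0 0 1;0 0 0 0 0 0 1;0 0 0 0 0 0 1"

```text
clock: 6.87
eef_pos: [498.5, 5.8, 35.3]
tcp_rot: [-3.142, -0.0, 1.542]
contact_force: [0.5, 0.1, -0.2]
opening: -0.002
```

```bash
python3 - <<'E'
from h import *
st();f=r.grab_frame("scene");cv2.imwrite("pics/s3full.png",f);cv2.imwrite("pics/s3.png",cv2.resize(f[200:360,300:500],None,fx=4,fy=3.7))
E
```

```text
t 6.87 jigx -53.0 tooly 0.2 z 35.3 rot [-3.142 -0.     1.542] F [ 0.5  0.1 -0.2] open -0.0 q6 0.04
```

View pics/s3.png

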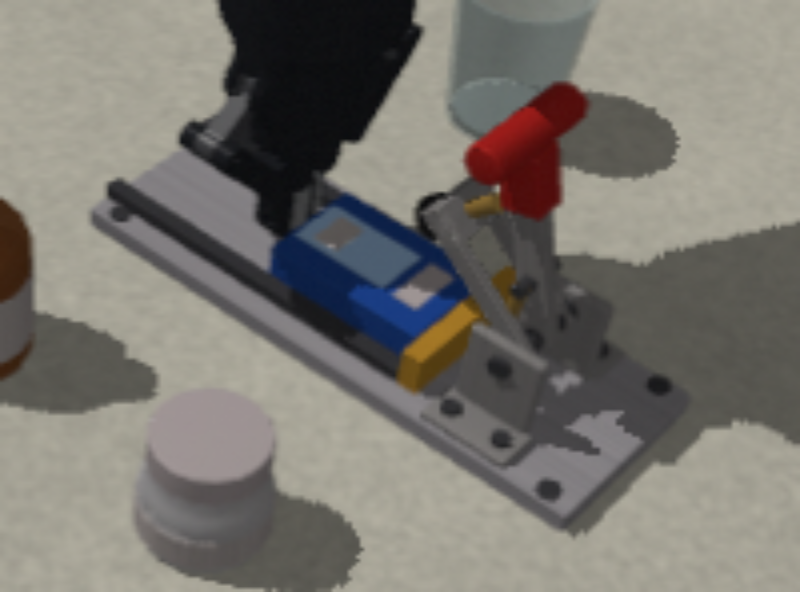

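The carrier's end is now very close to the yellow stop at (420,340), but no contact force shows yet. I continue in half-millimetre steps until the force rises.

Request:
apply_moves:
  series: "0.05 0 0 0 0 0 1;0.05 0 0 0 0 0 1;0.05 0 0 0 0 0 1;0.05 0 0 0 0 0 1;0.05 0 0 0 0 0 1;0.05 0 0 0 0 0 1;0 0 0 0 0 0 1;0 0 0 0 0 0 1;0 0 0 0 0 0 1;0 0 0 0 0 0 1"

```text
clock: 7.75
eef_pos: [498.3, 6.4, 35.3]
tcp_rot: [-3.141, 0.003, 1.543]
contact_force: [-0.9, -21.9, 2.0]
opening: -0.004
```

The contact force rose to 22 N with the carrier against the stop, and the TCP at jig x −52.4 is where it should be. I back off and rise to lever height.

Request:
apply_moves:
  series: "-0.5 0 0 0 0 0 1;-1 0 0 0 0 0 1;-1.2 0 0 0 0 0 1;0 0 -1.5 0 0 0 1;0 0 -2 0 0 0 1;0 0 -2 0 0 0 1;0 0 -2 0 0 0 1;0 0 -2 0 0 0 1;0 0 -1.7 0 0 0 1;0 0 0 0 0 0 1"

```text
clock: 8.58
eef_pos: [499.7, -19.0, 150.4]
tcp_rot: [3.137, -0.0, 1.542]
contact_force: [0.0, -0.7, -0.2]
opening: -0.004
```

```bash
python3 - <<'E'
from h import *
st();w=r.grab_frame("wrist");t=r.grab_frame("top")
cv2.imwrite("pics/w4.png",np.hstack([cv2.resize(w,(400,300)),cv2.resize(t[225:350,170:337],(400,300))]))
m=cv2.inRange(cv2.cvtColor(t,cv2.COLOR_BGR2HSV),(100,120,60),(125,255,255))[240:330,180:350]
c=max(cv2.findContours(m,0,2)[0],key=cv2.contourArea)+[180,240];P=plane("top",c.reshape(-1,2).astype(float),34)
j=(P[:,:2]-O)@U;print("carrier jig x",j.min(),j.max())
E
```

```text
t 8.58 jigx -77.7 tooly 2.1 z 150.4 rot [ 3.137 -0.     1.542] F [ 0.  -0.7 -0.2] open -0.0 q6 -0.01
carrier jig x -39.7678853743898 8.582262308360297
```

View pics/w4.png

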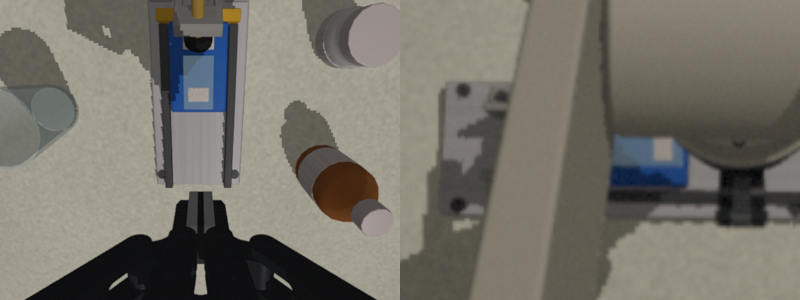

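The carrier's rear edge is at jig x −39.8 (nominal −41), and in the wrist view it meets the yellow stop at (200,15). It is home and stayed there. Now I approach the lever bar at height.

Request:
apply_moves:
  series: "1.5 0 0 0 0 0 1;1.5 0 0 0 0 0 1;1.5 0 0 0 0 0 1;1.5 0 0 0 0 0 1;1.5 0 0 0 0 0 1;1 0 0 0 0 0 1;0.5 0 0 0 0 0 1;0.3 0 0 0 0 0 1;0 0 0 0 0 0 1;0 0 0 0 0 0 1"

```text
clock: 9.52
eef_pos: [500.4, 74.3, 147.0]
tcp_rot: [-3.141, 0.0, 1.542]
contact_force: [-0.5, -0.4, -0.6]
opening: -0.0
```

```bash
python3 - <<'E'
from h import *
st();f=r.grab_frame("scene");cv2.imwrite("pics/s5.png",cv2.resize(f[160:360,300:500],None,fx=3,fy=3))
E
```

```text
t 9.52 jigx 15.5 tooly 0.1 z 147.0 rot [-3.141  0.     1.542] F [-0.5 -0.4 -0.6] open -0.0 q6 0.17
```

View pics/s5.png

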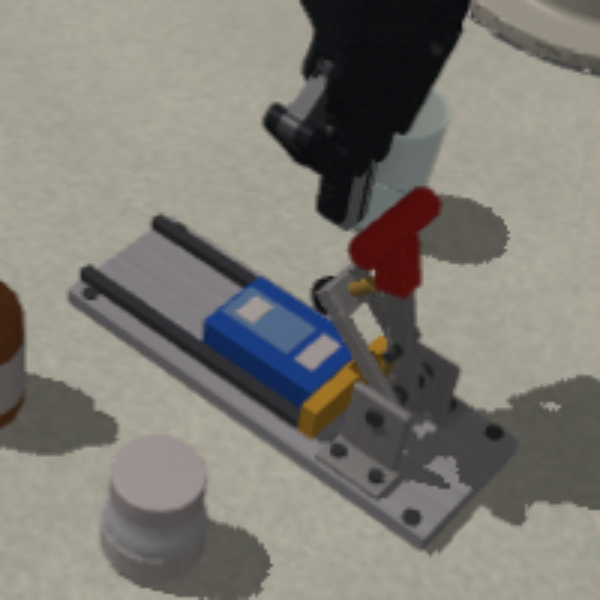

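The fingertips at (345,215) stand level with the red bar and just behind it, and the carrier sits against the stop. I start the lever push.

Request:
apply_moves:
  series: "0.6 0 0 0 0 0 1;0.6 0 0 0 0 0 1;0.6 0 0 0 0 0 1;0.6 0 0 0 0 0 1;0.6 0 0 0 0 0 1;0.6 0 0 0 0 0 1;0.6 0 0 0 0 0 1;0.6 0 0 0 0 0 1;0.6 0 0 0 0 0 1;0.6 0 0 0 0 0 1"

```text
clock: 10.4
eef_pos: [502.4, 134.8, 147.4]
tcp_rot: [3.141, 0.001, 1.542]
contact_force: [1.0, -4.0, -1.1]
opening: 0.001
```

Request:
apply_moves:
  series: "0.6 0 0.1 0 0 0 1;0.6 0 0.1 0 0 0 1;0.6 0 0.15 0 0 0 1;0.6 0 0.15 0 0 0 1;0.6 0 0.2 0 0 0 1;0.6 0 0.2 0 0 0 1;0.5 0 0.2 0 0 0 1;0 0 0 0 0 0 1;0 0 0 0 0 0 1;0 0 0 0 0 0 1"

```text
clock: 11.23
eef_pos: [503.4, 175.6, 136.2]
tcp_rot: [-3.141, 0.0, 1.542]
contact_force: [0.1, 0.4, -0.1]
opening: 0.002
```

```bash
python3 - <<'E'
from h import *
st();f=r.grab_frame("scene");cv2.imwrite("pics/s6.png",cv2.resize(f[160:360,300:500],None,fx=3,fy=3))
E
```

```text
t 11.23 jigx 116.9 tooly 0.2 z 136.2 rot [-3.141  0.     1.542] F [ 0.1  0.4 -0.1] open 0.0 q6 0.36
```

View pics/s6.png

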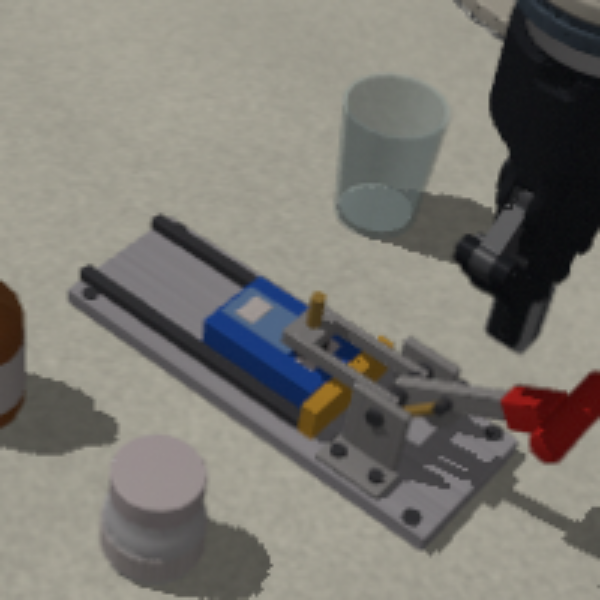

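The lever has snapped over with its bar at (570,420), and the arm with its pad is down on the carrier. The fingers are free of it with zero force. I retract upwards and make a last check.

Request:
apply_moves:
  series: "0 0 -1.5 0 0 0 1;0 0 -1.5 0 0 0 1;0 0 -1.5 0 0 0 1;0 0 -1.5 0 0 0 1;0 0 -1.5 0 0 0 1;0 0 -1.5 0 0 0 1;0 0 -1.5 0 0 0 1;0 0 0 0 0 0 1;0 0 0 0 0 0 1;0 0 0 0 0 0 1"

```text
clock: 12.12
eef_pos: [503.1, 175.4, 240.6]
tcp_rot: [-3.141, 0.0, 1.542]
contact_force: [0.3, -0.1, -0.1]
opening: -0.001
```

```bash
python3 - <<'E'
from h import *
st();f=r.grab_frame("scene")
h=cv2.cvtColor(f,cv2.COLOR_BGR2HSV)
m=cv2.inRange(h,(0,190,60),(4,255,255))|cv2.inRange(h,(174,190,60),(180,255,255));m[:, :400]=0;m[:220]=0;m[345:]=0
yy,xx=np.nonzero(m);print("red mask centroid",xx.mean(),yy.mean(),len(xx))
for a in(0.75,1.0,1.30):
    b=a-.26;q=O+(73+100*np.sin(b))*U;print(a,proj("scene",[[*q,47+100*np.cos(b)]]).round(1))
# carrier rear top corners, expected at home vs blue mask change
mb=cv2.inRange(h,(100,120,60),(125,255,255));g=cv2.inRange(cv2.cvtColor(cv2.imread("pics/s3full.png"),cv2.COLOR_BGR2HSV),(100,120,60),(125,255,255))
for k in(mb,g): 
    c=max(cv2.findContours(k[215:345,330:450],0,2)[0],key=cv2.contourArea).reshape(-1,2)+[330,215];print(c[:,0].min(),c[:,1].min(),c[:,0].max(),c[:,1].max())
for s in(1,-1): print("expected home rear top corner",proj("scene",[[*(O-41*U+25*s*W),34]]).round(1))
E
```

```text
t 12.12 jigx 116.6 tooly -0.1 z 240.6 rot [-3.141  0.     1.542] F [ 0.3 -0.1 -0.1] open -0.0 q6 0.36
red mask centroid 485.4464882943144 297.438127090301 598
0.75 [[474.1 264.5]]
1.0 [[484.2 279.2]]
1.3 [[491.7 297.4]]
368 252 409 295
368 253 416 295
expected home rear top corner [[367.7 265.2]]
expected home rear top corner [[386.7 250. ]]
```

```bash
python3 -c "
from rig import r
print(r.sign_off())"
```

```text
the job is handed in; nothing more can be done
None
```

The carrier is home against the yellow stop and the red lever is locked over, with the pad clamping the carrier. I handed the job in at about 12 s, with the arm clear of everything.

- **Carrier:** I pushed it along the channel with the shut fingertips until the force at the stop rose to about 22 N. After backing off, its rear edge measured jig x −39.8 mm in the top view, against −41 mm nominal. That is within the 2 mm calibration, though the arm partly hid the carrier in that view. The later scene view also puts its rear edge where home should be.
- **Lever:** I pushed the bar past the dead point and it snapped over by itself. In the scene view the red bar and collar sit at image row 297, where the bar is expected at the locked angle of 1.30. Their centre is 6 px to the side of the predicted bar position, because the collar is counted in with the bar.
- **Clear of contact:** After I retracted upwards, the tool force read about 0 N. The bottle, jar and beaker were not touched at any point; I judged that from the pictures and did not measure their positions again at the end.

No check failed.

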